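# Set a lamp-stand leg to its length mark and close its cam lever, still holding the leg

### The job

The lamp-stand leg lying in the setting jig is sprung out too long: with the gripper on its foot bar, push the leg in until the bar is level with the upright pointer and hold it there. While still holding the bar at that mark, sweep the cam lever sideways until it is fully closed alongside the leg (leave the lever open until the leg is at the mark). Finish while still holding the foot bar at the mark with the lever closed (do not let go), leaving the loose things around the jig where they are.

Things in the scene. Friction and masses are not known exactly. Their poses are not given: they have to be found in the camera images.
- stand: fixed jig: dark wood board 300 x 530 x 10 mm, dark tube (axis 50 mm above the table). Origin on the table under the tube's mouth; its axes are 'jig x, y, z'. The leg sticks out of the mouth to jig -y (the robot's right at yaw 0; jig x points away from the robot). Black clamp head at the mouth: jig y 0 to +45 mm, x -22 to +41 mm, 68 mm high. Board spans jig x -130 to +170, y -240 to +290 mm
- leg: sliding leg, 20 mm tube ending in a foot bar along jig x (-65 to +160 mm), 12 mm thick along jig y, 38 to 62 mm above the table. Origin on the leg axis (jig x 0, 50 mm up) at mid-thickness of the bar; axes as the jig's. Slides only along jig y: starts fully out at y -190 mm, can be pushed in 140 mm. A spring always pushes it out (3.5 N at the start, about 7 N at the mark), also with the lever closed
- pointer: length mark: steel upright pointer, 12 mm thick along jig y like the bar, 10 mm wide, top 62 mm above the table, foot 30 x 30 x 8 mm; fixed on the board beyond the bar's short end, at jig x -88 mm, jig y -105 to -70 mm. Origin at its mid-thickness, 10 mm above the table; axes as the jig's. The leg is at the mark when leg and pointer origins have the same jig y
- lever (a joint): cam lever's angle (rad) about its upright pivot: 0 = fully closed against a hard stop, lying parallel to the leg (along jig -y); grows as it swings out to jig +x, at most 0.6; starts at 0.28 to 0.45. Stays where it is left; friction about 0.12 N m (1 to 1.5 N at the bar)
- lever_pivot (a point): the lever's pivot, on the clamp head: at jig x +30 mm, y +20 mm, 75 mm above the table
- lever_tip (a point): free end of the lever, a straight steel bar 12 mm wide, 68 to 82 mm above the table, 180 mm from its pivot. It passes 6 mm above the foot bar without touching it: fingers holding the bar stand up beside the lever, and sliding them along the bar towards the leg (jig -x) from outside the lever sweeps it closed. Closed, its outer side lies at jig x +36 mm
- spare_foot: loose black rubber foot, upright disc 32 mm diameter, 22 mm tall, standing on the jig board; origin under its centre. To be left alone
- driver: loose screwdriver 190 mm long lying beside the jig; origin under its middle. To be left alone
- carton: loose cardboard carton 100 x 130 x 75 mm; origin under its centre. To be left alone
- bulb: loose white lamp bulb standing on its base on the jig board, 60 mm diameter, 102 mm tall; origin under its centre. To be left alone
- spanner: loose steel spanner 160 mm long; origin under its middle. To be left alone
- tub: loose open white plastic tub 150 x 200 x 70 mm; origin under its centre. To be left alone

How it is judged:
By the outcome, as a careful person would: the job done as asked, in the order asked, and still so for the second after the job is handed in, while the arm keeps its last pose, push and grip.
It also fails if it takes over 37 s, if anything falls off the work surface, if the arm or the gripper's body presses on something with over 40 N, if the wrist force passes 120 N, or if a joint passes its speed limit or range.

### The arm

A 6-joint arm with a two-finger parallel gripper is mounted at the origin on the work surface. World frame = base frame: x ahead of the robot, y to its left, z up, the work surface at z = 0. Lengths are in mm, angles in rad, forces in N, time in s.
With the tool pointing down it reaches from about 275 to 750 mm from the base axis. Payload 10.2 kg.
Tool frame: the origin (TCP) lies between the finger pads; the fingertips stand 11 mm ahead of it and the grasp point (between the pads) lies 8 mm behind it (ctrl.nose_length is the distance from the TCP to the fingertips, in mm); x points along the fingers, y is the direction in which the jaws open and shut, and the axes are right-handed (so a half turn about x gives the same grasp; the last joint's range is limited). The gripper opens to 85 mm and grips with 20 to 120 N. Pads are 22 mm wide; open, the fingers measure 114 mm over their backs; the gripper's body (76 mm by 85 mm) begins 54 mm behind the grasp point. The pads swing forward as they close: fully open they stand 13 mm farther back than shut.
Start: joints at [1.027, 0.313, 1.498, -0, 1.331, -0.223], TCP at [165.559, 498.218, 242.294] pointing down, gripper open.
Joint ranges: [-2.94, 2.94], [-0.97, 2.17], [0.19, 2.56], [-1.23, 4.37], [0.02, 3.11], [-2.88, 2.88]. Speed limits (rad/s): [2.39, 2.39, 3.01, 3.14, 3.14, 3.14].

### API

Orientations are given as a unit quaternion [w, x, y, z].
In Python, from rig import ctrl, capture, ticket gives the robot as it stands.
- The arm moves only by the tool step_arm, never from a script. Its argument "commands" is a list of rows, each a list of 2 entries, a list of its own where there are three numbers: the shift along the world's x, y, z normalised to -1 to 1, where 1 is 0.04 m, then the turn about the world's z normalised to -1 to 1, where 1 is 180 degrees. A call has 1 to 5 rows; each row shifts and turns the commanded pose from where the row before left it; what a row does not reach is not made up. A row lasts 1/10 s, in which the tool goes at most 50 mm and 8.59 degrees, less where a joint would pass 70% of its speed; a pose out of reach is approached as far as the arm can. A call with a number of a shift or a turn outside -1 to 1 is refused whole. A call with a gripper value outside its range is refused whole. "gripper" is the closure, from -1 (fully open) to 1 (shut), so that 0 is half open, set as the call begins (left out, the last holds). The fingers move at their own pace and stop on an object; "force" is the grip in N (left out, the last holds). Time passes only in rows, so rows that do not move let the fingers close. It gives the time, the measured TCP pose, the force and the opening at its end, in the units of the state.
- ctrl.sense(): the state, without advancing time (a new reading comes with each control period).
- capture(name): name is "scene" or "side" or "wrist"; returns a dict with "image" (400x640x3 uint8, blue, green, red), "fov_y" (degrees; the focal length in pixels is half the picture's height over the tangent of half this angle, whatever the lens; pixels are square), "cx", "cy" (the principal point, pixels), "origin" and "orientation" of the camera in the world. Camera axes: x right, y down, z forward; pixel columns grow to the right and rows downward; lengths in mm; the calibration is good to about 2 mm. A picture is of the moment at which its call begins. There is no depth.
- ticket.finish_job(): hands the job in, once; it reports no verdict.
The state is a dict: "time_s": time; "joints": joint angles; "dq": joint speeds; "tau": joint torques, N m; "eef_pos": TCP position; "ee_rot": TCP orientation; "force": force on the tool from outside, world axes, zero at the start; "wrist_torque": the same for the moment, N m; "grip_width": opening from 0.0 (shut) to 1.0 (fully open).
Only numpy, scipy, OpenCV 4.12 (cv2) and the standard library are available. Lean on these libraries where they do the work, as an engineer would, in place of code of your own. Each camera call takes 0.05 s, during which the arm holds its last target.

## Working session

There is one attempt and no reset: what is moved stays moved. The work goes in short steps, Python scripts to look and compute and a tool call to move; the robot and the scene stay as the last step left them, time stands still between calls to the robot, and variables do not carry over. Pictures are saved under pics/ and viewed, and the job is handed in when it is done.

Besides the shell and the picture viewer there is one more tool, called after "Emit:" by a JSON object that holds its "fn" and its "kwargs". step_arm: Moves the arm, as the interface text tells. Its arguments: {"type":"object","properties":{"commands":{"type":"array","items":{"type":"array"}},"gripper":{"type":"number"},"force":{"type":"number"}},"required":["commands"]}

```bash
mkdir -p pics; ls
python3 - <<'E'
from rig import ctrl,capture
import cv2
for n in("scene","side","wrist"):
    c=capture(n); cv2.imwrite(f"pics/a_{n}.png",c["image"]); print(n,c["fov_y"],c["cx"],c["cy"],c["origin"],c["orientation"])
print(ctrl.sense())
E
```

```text
pics
scene 46.74191816994107 313.9409983745552 196.93500109112932 [1706.68816311  608.02487434  939.95774367] [-0.2484047   0.47384701  0.74497261 -0.39847198]
side 52.873168158952254 320.97873650272845 200.00754752051793 [ 516.10105633 -841.4063354  1044.39012017] [-0.36277081  0.9307715  -0.04366991  0.01243803]
wrist 59.422592659929 320.6601995370012 198.14922585233083 [ 99.76229331 520.22298657 373.54544415] [0.10915145 0.80352789 0.57988962 0.078466  ]
{'time_s': 0.15, 'joints': array([ 1.02659581e+00,  3.13324502e-01,  1.49821857e+00, -1.24372186e-05,
        1.33096892e+00, -2.23399228e-01]), 'dq': array([ 0.00069855, -0.0011339 , -0.00117569, -0.00014826, -0.00082088,
        0.00178707]), 'tau': array([ 1.33296042e-03, -4.12367213e+01, -2.59791899e+01, -1.70496055e-04,
        3.26013665e-03,  4.24753821e-06]), 'eef_pos': array([165.47528778, 498.07022234, 241.88154028]), 'ee_rot': array([ 0.69791226,  0.11263062,  0.69814776, -0.1132366 ]), 'force': array([ 0.65515461, -0.08505847, -0.05455316]), 'wrist_torque': array([-0.00126317,  0.02297694,  0.03869975]), 'grip_width': 0.9981711140723509}
```

View pics/a_scene.png

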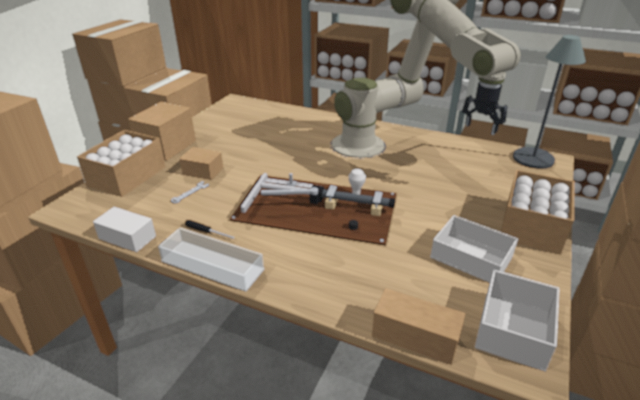

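View pics/a_side.png

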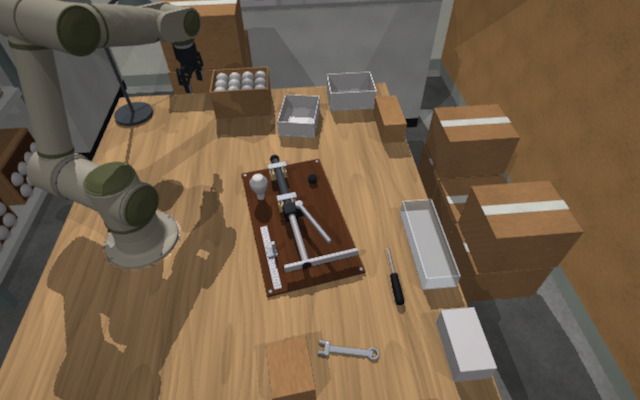

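View pics/a_wrist.png

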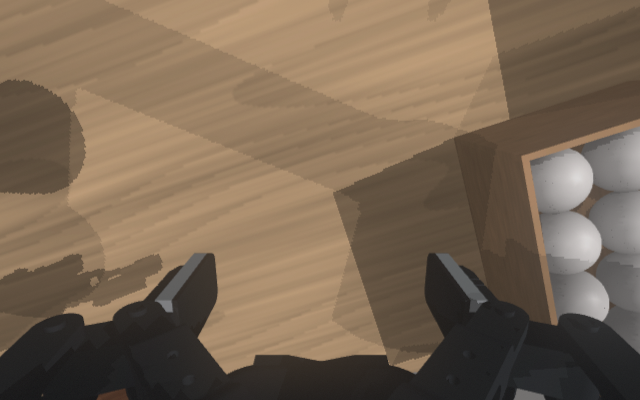

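Run:
```python
import cv2
i=cv2.imread("pics/a_side.png"); cv2.imwrite("pics/b_side.png",cv2.resize(i[145:300,225:375],None,fx=3.87,fy=3.87,interpolation=cv2.INTER_CUBIC))
i=cv2.imread("pics/a_scene.png"); cv2.imwrite("pics/b_scene.png",cv2.resize(i[160:250,220:410],None,fx=4.2,fy=4.2,interpolation=cv2.INTER_CUBIC))
```

```text
(no output)
```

View pics/b_side.png

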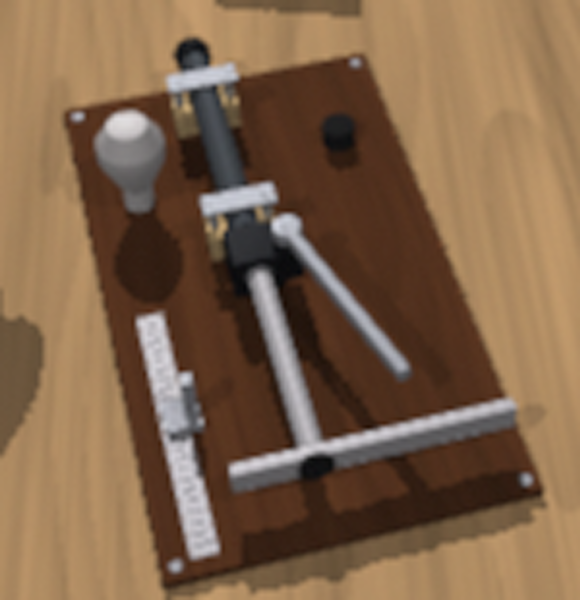

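View pics/b_scene.png

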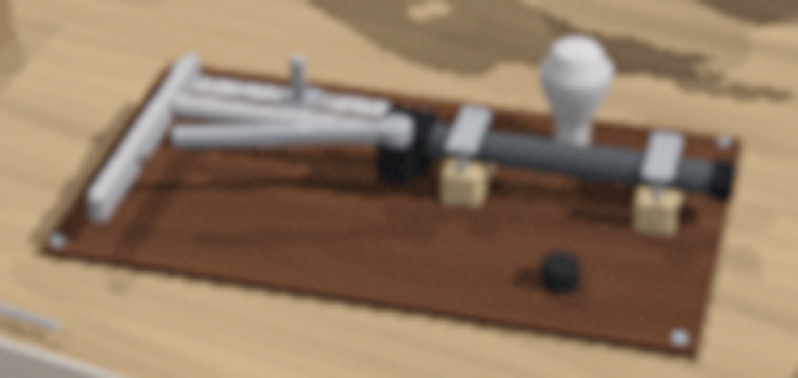

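```bash
cat > h.py <<'E'
import numpy as np
from scipy.spatial.transform import Rotation as R
def cam(c):
    q=np.array(c["orientation"]);r=R.from_quat([q[1],q[2],q[3],q[0]])
    return dict(r=r,o=np.array(c["origin"]),f=200/np.tan(np.radians(c["fov_y"]/2)),cx=c["cx"],cy=c["cy"])
def proj(k,P):
    p=k["r"].inv().apply(np.atleast_2d(P)-k["o"]); return np.c_[k["cx"]+k["f"]*p[:,0]/p[:,2],k["cy"]+k["f"]*p[:,1]/p[:,2]]
def ray(k,u,z):
    d=k["r"].apply([(u[0]-k["cx"])/k["f"],(u[1]-k["cy"])/k["f"],1.]); return k["o"]+d*(z-k["o"][2])/d[2]
def j2w(s,P):
    P=np.atleast_2d(P).astype(float);c,n=np.cos(s[2]),np.sin(s[2]);return np.c_[s[0]+c*P[:,0]-n*P[:,1],s[1]+n*P[:,0]+c*P[:,1],P[:,2]]
def w2j(s,P):
    P=np.atleast_2d(P).astype(float);c,n=np.cos(s[2]),np.sin(s[2]);a=P[:,0]-s[0];b=P[:,1]-s[1];return np.c_[c*a+n*b,-n*a+c*b,P[:,2]]
S=dict(fov_y=52.873168158952254,cx=320.97873650272845,cy=200.00754752051793,origin=[516.10105633,-841.4063354,1044.39012017],orientation=[-0.36277081,0.9307715,-0.04366991,0.01243803])
C=dict(fov_y=46.74191816994107,cx=313.9409983745552,cy=196.93500109112932,origin=[1706.68816311,608.02487434,939.95774367],orientation=[-0.2484047,0.47384701,0.74497261,-0.39847198])
S,C=cam(S),cam(C)
E
python3 - <<'E'
from h import *
from scipy.optimize import least_squares
sp=lambda a:np.array(a)/3.87+[225,145]
cp=lambda a:np.array(a)/4.2+[220,160]
b=[[-130,290,10],[170,290,10],[170,-240,10],[-130,-240,10]]
su=sp([[66,112],[362,55],[541,492],[163,578]]); cu=cp([[740,140],[697,350],[45,248],[172,68]])
f=lambda s:np.r_[(proj(S,j2w(s,b))-su).ravel(),(proj(C,j2w(s,b))-cu).ravel()]
r=least_squares(f,[450,0,0],x_scale=[100,100,1],loss='soft_l1');s=r.x
print(s,r.fun.round(1))
# pointer top: side crop, scene crop
for n,k,u,z in[("ptr top S",S,sp([186,376]),62),("ptr top C",C,cp([297,60]),62),
 ("bar L top S",S,sp([229,463]),62),("bar Rback top",S,sp([513,402]),62),("bar Rfront top",S,sp([516,411]),62),("bar C near end top",C,cp([93,196]),62),("bar far C",C,cp([190,57]),62),
 ("tip S",S,sp([400,366]),82),("tip C",C,cp([178,132]),82),("piv S",S,sp([287,226]),82),("piv C",C,cp([399,124]),82),
 ("bulb base S",S,sp([140,210]),10),("foot base",S,sp([339,145]),10),("foot C",C,cp([560,290]),10)]:
    print(n,w2j(s,ray(k,u,z)).round(0),ray(k,u,z).round())
print("ptr?",[ (y,proj(S,j2w(s,[-88,y,62])).round(1)) for y in(-105,-87,-70)])
np.save("s.npy",s)
E
```

```text
[4.89673456e+02 1.17350691e+01 1.79143213e-01] [-0.6 -1.5  0.4 -1.5  0.5 -1.6 -0.4  0.5  0.8 -0.9 -0.2  0.4 -2.1 -0.7
 -0.9 -2.4]
ptr top S [[ -80. -100.   62.]] [ 429. -100.   62.]
ptr top C [[-74. -95.  62.]] [434. -95.  62.]
bar L top S [[ -64. -188.   62.]] [ 460. -184.   62.]
bar Rback top [[ 158. -193.   62.]] [ 680. -150.   62.]
bar Rfront top [[ 158. -201.   62.]] [ 681. -158.   62.]
bar C near end top [[ 162. -189.   62.]] [ 683. -145.   62.]
bar far C [[ -56. -188.   62.]] [ 468. -183.   62.]
tip S [[  80. -150.   82.]] [ 595. -122.   82.]
tip C [[  88. -144.   82.]] [ 602. -115.   82.]
piv S [[30. 15. 82.]] [516.  32.  82.]
piv C [[32. 25. 82.]] [517.  42.  82.]
bulb base S [[-82. 135.  10.]] [385. 130.  10.]
foot base [[112. 166.  10.]] [571. 195.  10.]
foot C [[122. 178.  10.]] [578. 209.  10.]
ptr? [(-105, array([[270.6, 244.2]])), (-87, array([[269.5, 239.6]])), (-70, array([[268.5, 235.3]]))]
```

```bash
cat > t.py <<'E'
from h import *
from rig import ctrl
s=np.load("s.npy")
def st():
    a=ctrl.sense();q=a["ee_rot"];r=R.from_quat([q[1],q[2],q[3],q[0]]).as_matrix()
    y=r[:,1]; ang=np.degrees(np.arctan2(y[1],y[0])-s[2])-90; ang=(ang+90)%180-90
    print("t",a["time_s"],"tcp",a["eef_pos"].round(1),"jig",w2j(s,a["eef_pos"]).round(1),"yaw err deg",ang.round(2),"x",r[:,0].round(2),"F",a["force"].round(1),"w",round(a["grip_width"],3),"q6",a["joints"].round(2))
if __name__=="__main__": st()
E
python3 - <<'E'
import t;t.st()
from h import *
for p in([118,-190,0],[118,-190,0]): print(j2w(t.s,p))
E
```

```text
t 0.15 tcp [165.5 498.1 241.9] jig [[-232.4  536.3  241.9]] yaw err deg -28.64 x [-0. -0. -1.] F [ 0.7 -0.1 -0.1] w 0.998 q6 [ 1.03  0.31  1.5  -0.    1.33 -0.22]
[[ 639.64051602 -154.1982935     0.        ]]
[[ 639.64051602 -154.1982935     0.        ]]
```

Emit:
{"fn": "step_arm", "kwargs": {"commands": [[[0.66,-0.9,0],0.04],[[0.66,-0.9,0],0.04],[[0.66,-0.9,0],0.04],[[0.66,-0.9,0],0.04],[[0.66,-0.9,0],0]], "gripper": -1, "force": 25}}

```text
time_s: 0.65
eef_pos: [297.1, 318.3, 242.2]
ee_rot: [0.704, -0.064, 0.704, 0.064]
force: [0.3, 1.4, -0.3]
grip_width: 1.001
```

Emit:
{"fn": "step_arm", "kwargs": {"commands": [[[0.66,-0.9,0],0],[[0.66,-0.9,0],0],[[0.66,-0.9,0],0],[[0.66,-0.9,0],0],[[0.66,-0.9,0],0]]}}

```text
time_s: 1.15
eef_pos: [429.2, 138.1, 242.3]
ee_rot: [0.704, -0.062, 0.704, 0.062]
force: [0.9, 0.8, 0.7]
grip_width: 0.996
```

Emit:
{"fn": "step_arm", "kwargs": {"commands": [[[0.66,-0.9,0],0],[[0.66,-0.9,0],0],[[0.66,-0.9,0],0],[[0.66,-0.9,0],0],[[0.66,-0.9,0],0]]}}

```text
time_s: 1.65
eef_pos: [561.2, -41.9, 242.1]
ee_rot: [0.704, -0.062, 0.704, 0.062]
force: [-0.1, 0.8, 0.6]
grip_width: 1.001
```

Emit:
{"fn": "step_arm", "kwargs": {"commands": [[[0.66,-0.9,0],0],[[0.66,-0.9,0],0],[[0,0,0],0]]}}

```text
time_s: 1.95
eef_pos: [614.6, -116.4, 240.3]
ee_rot: [0.704, -0.061, 0.705, 0.061]
force: [0.3, 0.8, -0.4]
grip_width: 1.002
```

Run:
```python
import t;t.st()
from rig import capture
import cv2
c=capture("wrist");cv2.imwrite("pics/c_wrist.png",c["image"]);print(c)
c=capture("side");cv2.imwrite("pics/c_side.png",cv2.resize(c["image"][100:330,180:430],None,fx=2.6,fy=2.6,interpolation=cv2.INTER_CUBIC))
```

```text
t 1.95 tcp [ 614.6 -116.4  240.3] jig [[ 100.1 -148.3  240.3]] yaw err deg -0.39 x [-0. -0. -1.] F [ 0.3  0.8 -0.4] w 1.002 q6 [-0.37  0.54  1.16 -0.    1.44 -2.12]
{'image': array([[[ 55,  70,  87],
        [ 54,  70,  86],
        [ 55,  70,  86],
        ...,
        [ 47,  60,  86],
        [ 49,  62,  87],
        [ 48,  61,  87]],

       [[ 55,  71,  88],
        [ 56,  71,  88],
        [ 55,  71,  87],
        ...,
        [ 47,  60,  85],
        [ 48,  60,  86],
        [ 48,  61,  86]],

       [[ 71,  91, 110],
        [ 67,  85, 103],
        [ 65,  83, 101],
        ...,
        [ 48,  61,  85],
        [ 47,  60,  85],
        [ 48,  61,  85]],

       ...,

       [[ 36,  35,  34],
        [ 38,  37,  35],
        [ 37,  35,  34],
        ...,
        [ 35,  35,  36],
        [ 33,  32,  33],
        [ 35,  34,  34]],

       [[ 38,  37,  36],
        [ 36,  35,  35],
        [ 37,  36,  35],
        ...,
        [ 36,  36,  37],
        [ 35,  35,  36],
        [ 36,  35,  35]],

       [[ 37,  35,  34],
        [ 37,  37,  36],
        [ 36,  36,  34],
        ...,
        [ 36,  35,  36],
        [ 35,  35,  35],
        [ 34,  33,  35]]], shape=(400, 640, 3), dtype=uint8), 'fov_y': 59.422592659929, 'cx': 320.6601995370012, 'cy': 198.14922585233083, 'origin': array([ 546.61484193, -127.3031269 ,  372.13965381]), 'orientation': array([0.08575528, 0.63782777, 0.75843135, 0.10297404])}
```

View pics/c_wrist.png

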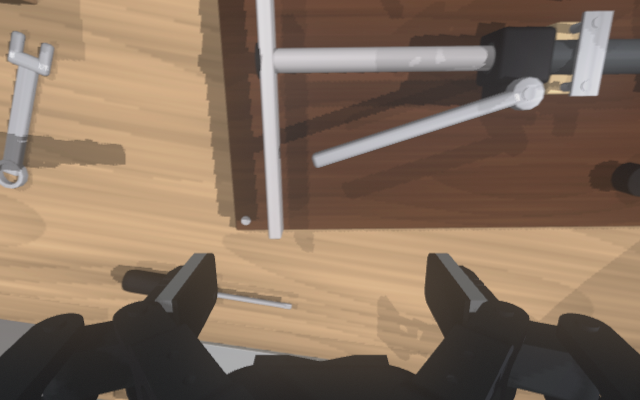

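View pics/c_side.png

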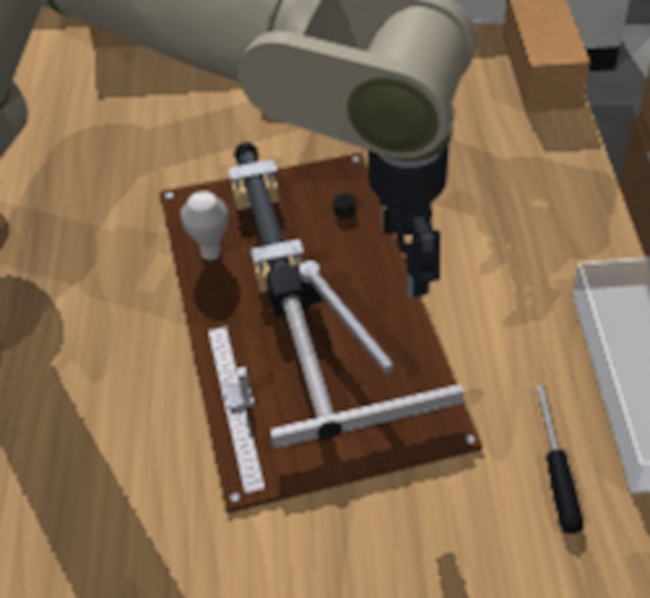

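Run:
```python
import t
from h import *
W=cam(dict(fov_y=59.422592659929,cx=320.66,cy=198.149,origin=[546.61484193,-127.3031269,372.13965381],orientation=[0.08575528,0.63782777,0.75843135,0.10297404]))
for n,u,z in[("bar end L",(270,238),62),("bar end R",(282,237),62),("bar mid R",(277,100),62),("bar top mid L",(263,100),62),("corner",(236,229),10),("edge S",(640,228),10),("lever tip",(318,162),82),("piv",(524,94),88),("leg tubeL",(290,60),60)]:
    print(n,w2j(t.s,ray(W,u,z)).round(1))
print(w2j(t.s,W["o"]))
```

```text
bar end L [[ 155.5 -195.4   62. ]]
bar end R [[ 154.6 -184.    62. ]]
bar mid R [[  29.7 -183.8   62. ]]
bar top mid L [[  29.6 -195.7   62. ]]
corner [[ 165.5 -240.4   10. ]]
edge S [[167.5 203.5  10. ]]
lever tip [[  79.9 -149.1   82. ]]
piv [[26.6 11.6 88. ]]
leg tubeL [[  -2.3 -171.9   60. ]]
[[  31.25539897 -146.95931902  372.13965381]]
```

Emit:
{"fn": "step_arm", "kwargs": {"commands": [[[0.63,-0.95,-0.3],0.002],[[0,0,-0.9],0],[[0,0,-0.9],0],[[0,0,-0.7],0],[[0,0,0],0]]}}

```text
time_s: 2.55
eef_pos: [636.5, -148.2, 126.7]
ee_rot: [0.702, -0.064, 0.706, 0.066]
force: [-0.5, 0.3, 0.1]
grip_width: 1.003
```

Run:
```python
import t;t.st()
from rig import capture
import cv2
c=capture("wrist");cv2.imwrite("pics/d_wrist.png",c["image"])
```

```text
t 2.55 tcp [ 636.5 -148.2  126.7] jig [[ 116.  -183.6  126.7]] yaw err deg 0.27 x [-0.01  0.   -1.  ] F [-0.5  0.3  0.1] w 1.003 q6 [-0.41  0.7   1.21  0.    1.25 -2.16]
```

View pics/d_wrist.png

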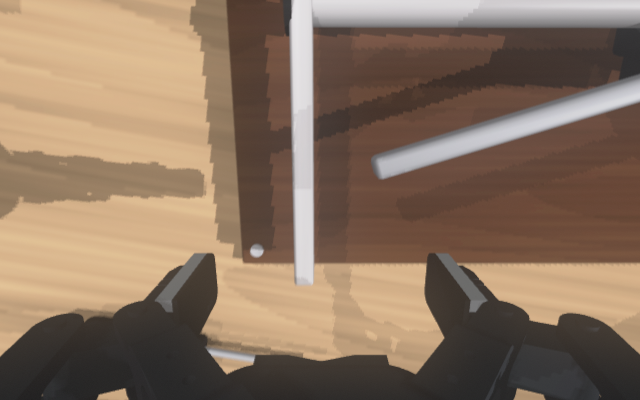

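Emit:
{"fn": "step_arm", "kwargs": {"commands": [[[0.03,-0.16,-0.5],0],[[0,0,-0.6],0],[[0,0,-0.6],0],[[0,0,-0.3],0],[[0,0,0],0]]}}

```text
time_s: 3.1
eef_pos: [639.7, -156.2, 50.6]
ee_rot: [0.704, -0.065, 0.704, 0.065]
force: [0.3, -0.9, 0.1]
grip_width: 1.0
```

Run:
```python
import t;t.st()
from rig import capture
import cv2
c=capture("wrist");cv2.imwrite("pics/e_wrist.png",c["image"])
```

```text
t 3.1 tcp [ 639.7 -156.2   50.6] jig [[ 117.7 -191.9   50.6]] yaw err deg 0.23 x [-0.  0. -1.] F [ 0.3 -0.9  0.1] w 1.0 q6 [-0.42  0.79  1.25  0.    1.1  -2.17]
```

View pics/e_wrist.png

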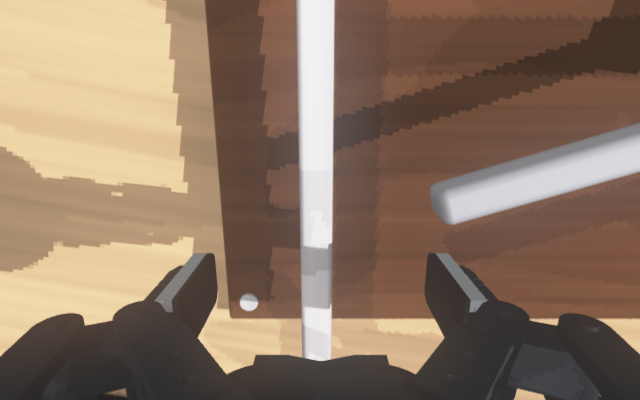

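Emit:
{"fn": "step_arm", "kwargs": {"commands": [[[0,0,-0.15],0],[[0,0,0],0],[[0,0,0],0],[[0,0,0],0],[[0,0,0],0]], "gripper": 1, "force": 25}}

```text
time_s: 3.65
eef_pos: [639.9, -156.8, 44.6]
ee_rot: [0.704, -0.065, 0.704, 0.064]
force: [0.6, -5.0, 1.1]
grip_width: 0.149
```

Emit:
{"fn": "step_arm", "kwargs": {"commands": [[[0,0,0],0],[[0,0,0],0],[[0,0,0],0],[[0,0,0],0],[[0,0,0],0]]}}

```text
time_s: 4.15
eef_pos: [639.9, -157.0, 44.7]
ee_rot: [0.704, -0.065, 0.704, 0.064]
force: [-0.1, -4.1, 3.6]
grip_width: 0.135
```

Run:
```python
import t;t.st()
from rig import capture
import cv2
c=capture("wrist");cv2.imwrite("pics/f_wrist.png",c["image"])
```

```text
t 4.15 tcp [ 639.9 -157.    44.7] jig [[ 117.8 -192.8   44.7]] yaw err deg 0.19 x [ 0. -0. -1.] F [-0.1 -4.1  3.6] w 0.135 q6 [-0.42  0.8   1.25 -0.    1.09 -2.17]
```

View pics/f_wrist.png

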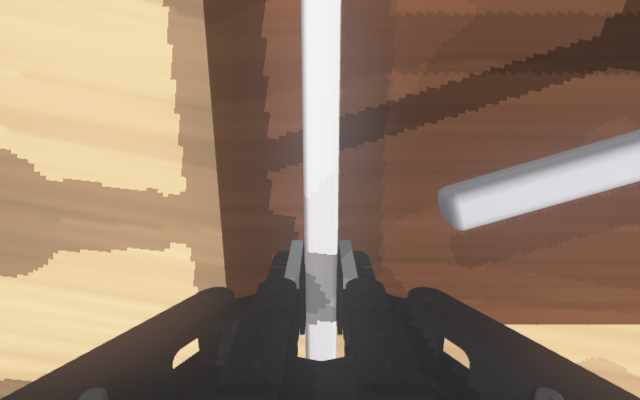

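Emit:
{"fn": "step_arm", "kwargs": {"commands": [[[0,0,0],0],[[0,0,0],0],[[0,0,0],0],[[0,0,0],0],[[0,0,0.4],0]], "gripper": -1}}

```text
time_s: 4.7
eef_pos: [638.6, -155.9, 58.6]
ee_rot: [0.703, -0.064, 0.706, 0.065]
force: [-0.0, -0.5, -0.4]
grip_width: 0.966
```

Emit:
{"fn": "step_arm", "kwargs": {"commands": [[[0,0,1],0],[[0,0,1],0],[[0,0,1],0],[[0,0,1],0],[[-0.98,0.08,0.4],0]]}}

```text
time_s: 5.2
eef_pos: [603.4, -154.2, 241.8]
ee_rot: [0.707, -0.067, 0.701, 0.063]
force: [0.7, 0.2, 0.7]
grip_width: 0.998
```

Emit:
{"fn": "step_arm", "kwargs": {"commands": [[[-0.98,0.08,0],0],[[-0.98,0.08,0],0],[[-0.98,0.08,0],0],[[-0.98,0.08,0],0],[[0,0,0],0]]}}

```text
time_s: 5.7
eef_pos: [440.5, -139.6, 237.4]
ee_rot: [0.704, -0.064, 0.704, 0.064]
force: [1.1, -0.4, -0.1]
grip_width: 0.997
```

Emit:
{"fn": "step_arm", "kwargs": {"commands": [[[0,0,0],0],[[0,0,0],0]]}}

```text
time_s: 5.9
eef_pos: [444.6, -140.9, 237.1]
ee_rot: [0.705, -0.065, 0.704, 0.064]
force: [0.1, -0.2, 0.1]
grip_width: 1.0
```

Run:
```python
import t;t.st()
from rig import capture
import cv2,pickle
c=capture("wrist");cv2.imwrite("pics/g_wrist.png",c["image"]);pickle.dump(c,open("g.pkl","wb"))
```

```text
t 5.9 tcp [ 444.6 -140.9  237.1] jig [[ -71.6 -142.1  237.1]] yaw err deg 0.21 x [ 0. -0. -1.] F [ 0.1 -0.2  0.1] w 1.0 q6 [-0.56  0.19  1.67  0.    1.28 -2.31]
```

View pics/g_wrist.png

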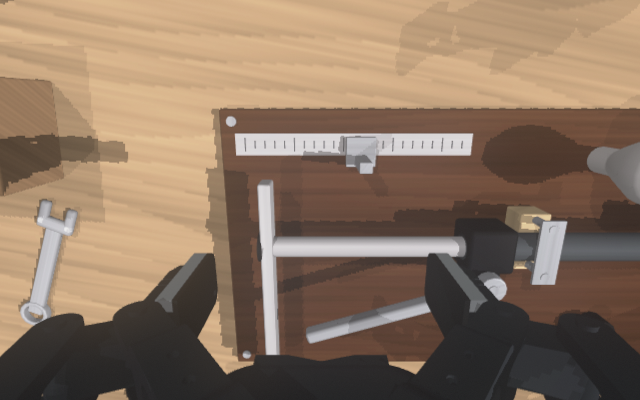

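Run:
```python
import cv2
i=cv2.imread("pics/g_wrist.png");cv2.imwrite("pics/h.png",cv2.resize(i[120:220,240:400],None,fx=5,fy=5,interpolation=cv2.INTER_NEAREST))
```

```text
(no output)
```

View pics/h.png

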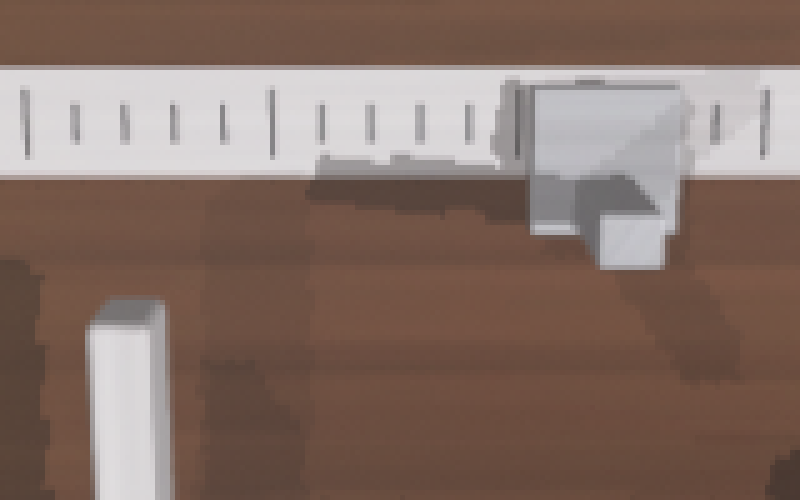

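Run:
```python
import t,pickle
from h import *
W=cam(pickle.load(open("g.pkl","rb")))
pt=[(240+a/5,120+b/5) for a,b in[(600,240),(664,240)]]
br=[(240+a/5,120+b/5) for a,b in[(88,328),(150,328),(94,490),(158,490)]]
for u in pt+br: print(w2j(t.s,ray(W,u,62)).round(1))
```

```text
[[ -83.3 -106.1   62. ]]
[[-83.3 -94.8  62. ]]
[[ -66.9 -197.7   62. ]]
[[ -66.9 -186.5   62. ]]
[[ -36.1 -197.9   62. ]]
[[ -36.2 -186.1   62. ]]
```

Emit:
{"fn": "step_arm", "kwargs": {"commands": [[[0.98,-0.08,0],0],[[0.98,-0.08,0],0],[[0.98,-0.08,0],0],[[0.98,-0.08,0],0],[[0.98,-0.08,0],0]]}}

```text
time_s: 6.45
eef_pos: [641.9, -156.3, 235.7]
ee_rot: [0.704, -0.065, 0.704, 0.065]
force: [-0.2, -1.5, -0.7]
grip_width: 0.998
```

Emit:
{"fn": "step_arm", "kwargs": {"commands": [[[0,0,-0.9],0],[[0,0,-0.9],0],[[0,0,-0.5],0],[[0,0,0],0],[[0,0,0],0]]}}

```text
time_s: 6.95
eef_pos: [640.4, -156.6, 144.9]
ee_rot: [0.704, -0.065, 0.704, 0.065]
force: [0.0, 0.3, 0.6]
grip_width: 1.0
```

```bash
python3 t.py
```

```text
t 6.95 tcp [ 640.4 -156.6  144.9] jig [[ 118.3 -192.5  144.9]] yaw err deg 0.22 x [ 0. -0. -1.] F [0.  0.3 0.6] w 1.0 q6 [-0.42  0.69  1.17  0.    1.28 -2.17]
```

Emit:
{"fn": "step_arm", "kwargs": {"commands": [[[0,0,-0.8],0],[[0,0,-0.8],0],[[0,0,-0.6],0],[[0,0,-0.32],0],[[0,0,0],0]]}}

```text
time_s: 7.45
eef_pos: [639.8, -156.5, 43.3]
ee_rot: [0.704, -0.064, 0.704, 0.065]
force: [-0.6, -0.9, 0.6]
grip_width: 1.0
```

Emit:
{"fn": "step_arm", "kwargs": {"commands": [[[0,0,0],0],[[0,0,0],0],[[0,0,0],0],[[0,0,0],0],[[0,0,0],0]], "gripper": 1, "force": 25}}

```text
time_s: 7.95
eef_pos: [639.9, -156.8, 44.0]
ee_rot: [0.704, -0.065, 0.704, 0.064]
force: [0.3, -4.6, 2.1]
grip_width: 0.142
```

Emit:
{"fn": "step_arm", "kwargs": {"commands": [[[0,0,0],0],[[0,0,0],0],[[0,0,0],0]]}}

```text
time_s: 8.25
eef_pos: [640.0, -157.2, 44.0]
ee_rot: [0.704, -0.065, 0.704, 0.064]
force: [-0.0, -4.8, 3.0]
grip_width: 0.133
```

```bash
python3 t.py
```

```text
t 8.25 tcp [ 640.  -157.2   44. ] jig [[ 117.8 -193.    44. ]] yaw err deg 0.19 x [ 0. -0. -1.] F [-0.  -4.8  3. ] w 0.133 q6 [-0.42  0.8   1.26 -0.    1.09 -2.17]
```

Emit:
{"fn": "step_arm", "kwargs": {"commands": [[[-0.05,0.28,0],0],[[-0.05,0.28,0],0],[[-0.05,0.28,0],0],[[-0.05,0.28,0],0],[[-0.05,0.28,0],0]]}}

```text
time_s: 8.75
eef_pos: [629.6, -101.2, 44.0]
ee_rot: [0.704, -0.065, 0.704, 0.064]
force: [-1.8, -8.6, 4.7]
grip_width: 0.129
```

Emit:
{"fn": "step_arm", "kwargs": {"commands": [[[-0.05,0.28,0],0],[[-0.05,0.28,0],0],[[-0.05,0.28,0],0],[[0,0,0],0],[[0,0,0],0]]}}

```text
time_s: 9.25
eef_pos: [623.4, -67.6, 44.0]
ee_rot: [0.704, -0.065, 0.704, 0.064]
force: [-3.7, -7.4, 5.9]
grip_width: 0.131
```

Run:
```python
import t;t.st()
from rig import capture
import cv2,pickle
D={n:capture(n) for n in("side","scene","wrist")};pickle.dump(D,open("i.pkl","wb"))
cv2.imwrite("pics/i_wrist.png",D["wrist"]["image"])
cv2.imwrite("pics/i_side.png",cv2.resize(D["side"]["image"][190:290,240:370],None,fx=6,fy=6,interpolation=cv2.INTER_CUBIC))
cv2.imwrite("pics/i_scene.png",cv2.resize(D["scene"]["image"][160:240,220:350],None,fx=6,fy=6,interpolation=cv2.INTER_CUBIC))
```

```text
t 9.25 tcp [623.4 -67.6  44. ] jig [[ 117.5 -101.9   44. ]] yaw err deg 0.22 x [-0. -0. -1.] F [-3.7 -7.4  5.9] w 0.131 q6 [-0.29  0.74  1.37 -0.    1.03 -2.05]
```

View pics/i_wrist.png

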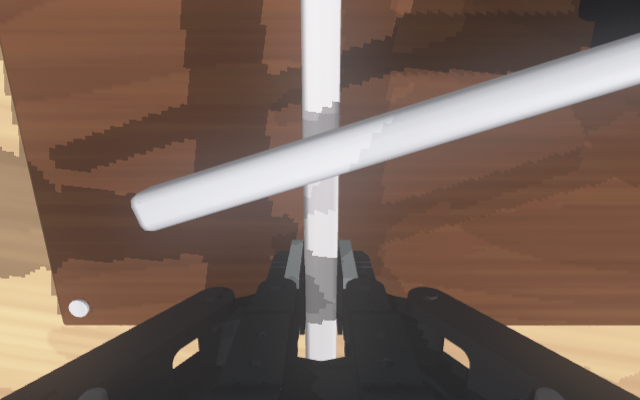

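View pics/i_side.png

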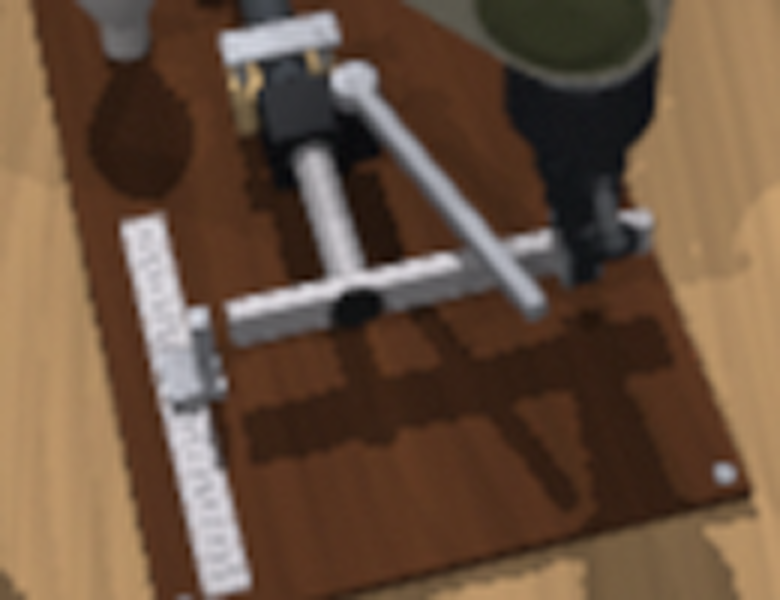

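View pics/i_scene.png

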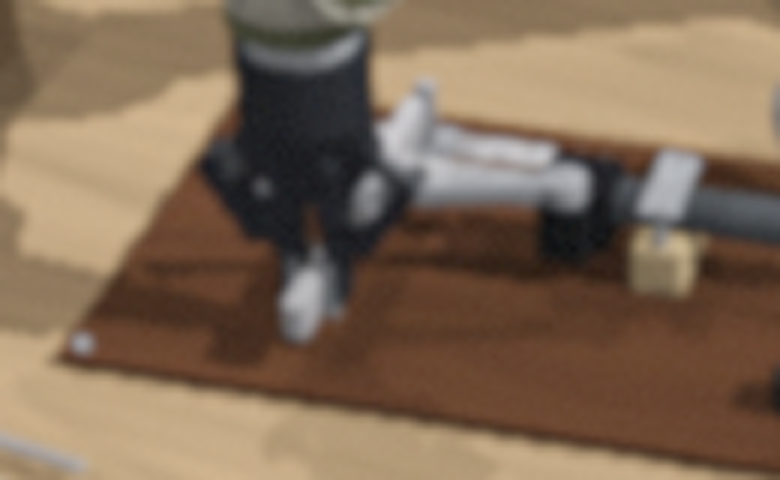

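Run:
```python
import pickle,cv2
D=pickle.load(open("i.pkl","rb"))
cv2.imwrite("pics/j_side.png",cv2.resize(D["side"]["image"][232:262,262:306],None,fx=18,fy=18,interpolation=cv2.INTER_CUBIC))
import t
from h import *
def line(x0,x1,y): return [proj(S,j2w(s,[x,y,62]))[0] for x in(x0,x1)]
s=t.s.copy(); 
for y in (-106.5,-94.5):
    print(y,[((u-[262,232])*18+9).round() for u in line(-93,-60,y)+line(0,20,y)])
```

```text
-106.5 [array([137., 242.]), array([330., 198.]), array([678., 120.]), array([792.,  95.])]
-94.5 [array([124., 186.]), array([316., 143.]), array([661.,  66.]), array([775.,  41.])]
```

View pics/j_side.png

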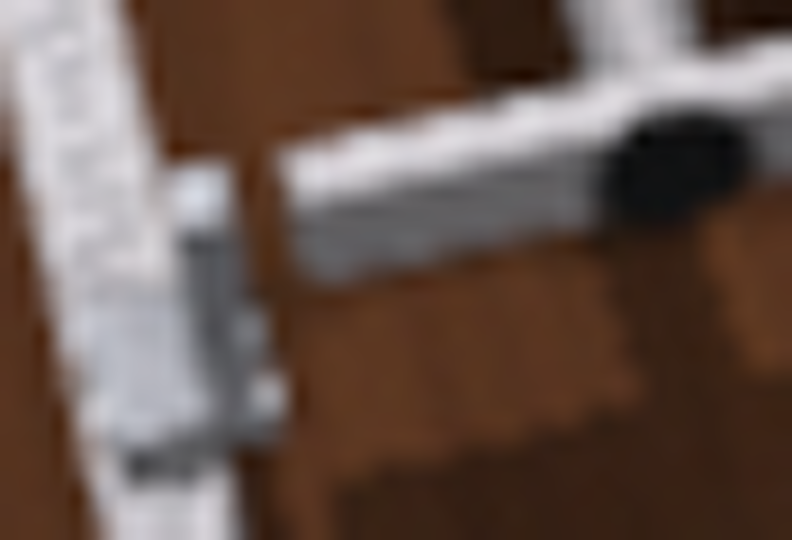

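Emit:
{"fn": "step_arm", "kwargs": {"commands": [[[-0.15,-0.017,0],0],[[-0.15,-0.027,0],0],[[-0.15,-0.027,0],0],[[-0.15,-0.027,0],0],[[-0.15,-0.027,0],0]]}}

```text
time_s: 9.9
eef_pos: [601.1, -72.7, 46.7]
ee_rot: [0.712, -0.066, 0.696, 0.062]
force: [35.1, -0.3, -1.5]
grip_width: 0.13
```

```bash
python3 t.py
```

```text
t 9.9 tcp [601.1 -72.7  46.7] jig [[  94.6 -102.9   46.7]] yaw err deg 0.14 x [ 0.02 -0.   -1.  ] F [35.1 -0.3 -1.5] w 0.13 q6 [-0.32  0.68  1.47  0.    0.97 -2.07]
```

Emit:
{"fn": "step_arm", "kwargs": {"commands": [[[-0.1,-0.01,0],0],[[-0.12,-0.018,0],0],[[-0.12,-0.018,0],0],[[-0.12,-0.018,0],0],[[-0.12,-0.018,0],0]], "force": 20}}

```text
time_s: 10.4
eef_pos: [578.3, -76.5, 47.2]
ee_rot: [0.712, -0.066, 0.696, 0.062]
force: [34.4, -0.7, 0.4]
grip_width: 0.132
```

```bash
python3 t.py
```

```text
t 10.4 tcp [578.3 -76.5  47.2] jig [[  71.5 -102.6   47.2]] yaw err deg 0.14 x [ 0.02 -0.   -1.  ] F [34.4 -0.7  0.4] w 0.132 q6 [-0.33  0.64  1.54  0.    0.93 -2.09]
```

Run:
```python
import t
from rig import capture
import cv2
c=capture("wrist");cv2.imwrite("pics/k_wrist.png",c["image"])
t.st()
```

```text
t 10.45 tcp [577.7 -76.6  47.2] jig [[  70.9 -102.6   47.2]] yaw err deg 0.13 x [ 0.02 -0.   -1.  ] F [31.3 -1.4  0.1] w 0.137 q6 [-0.33  0.64  1.54  0.    0.93 -2.09]
```

View pics/k_wrist.png

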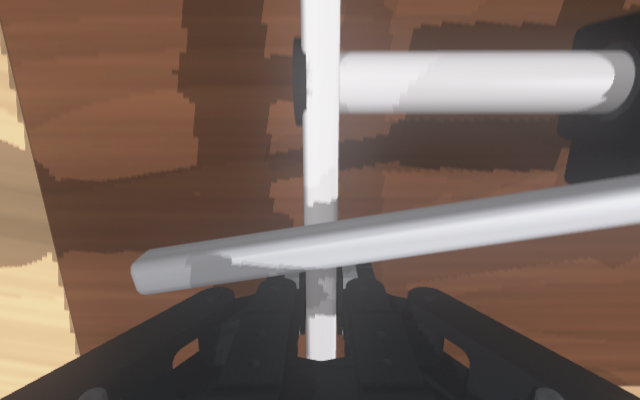

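Emit:
{"fn": "step_arm", "kwargs": {"commands": [[[-0.12,0.0,0],0],[[-0.12,-0.018,0],0],[[-0.12,-0.018,0],0],[[-0.12,-0.018,0],0],[[-0.05,-0.008,0],0]]}}

```text
time_s: 10.95
eef_pos: [557.1, -79.2, 47.1]
ee_rot: [0.712, -0.066, 0.696, 0.062]
force: [36.5, -1.4, -0.6]
grip_width: 0.133
```

Run:
```python
import t
from rig import capture
import cv2
c=capture("wrist");cv2.imwrite("pics/l_wrist.png",c["image"])
t.st()
```

```text
t 11.0 tcp [556.9 -79.3  47.2] jig [[  49.9 -101.5   47.2]] yaw err deg 0.12 x [ 0.02 -0.   -1.  ] F [30.7 -1.9  0.8] w 0.137 q6 [-0.35  0.61  1.61  0.    0.9  -2.11]
```

View pics/l_wrist.png

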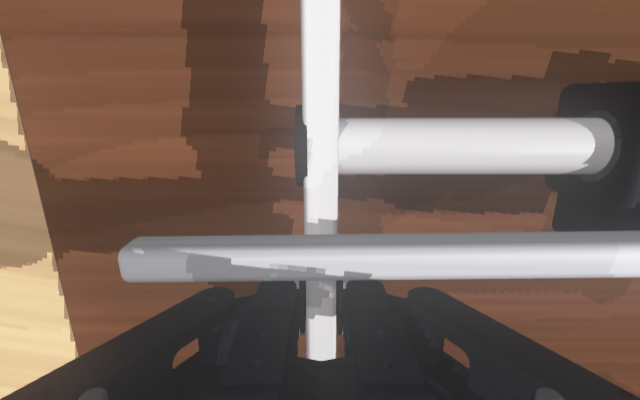

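Emit:
{"fn": "step_arm", "kwargs": {"commands": [[[-0.04,-0.007,0],0],[[-0.04,-0.007,0],0]]}}

```text
time_s: 11.2
eef_pos: [555.1, -79.6, 47.2]
ee_rot: [0.713, -0.066, 0.695, 0.061]
force: [46.9, 3.1, -8.9]
grip_width: 0.136
```

```bash
python3 t.py
```

```text
t 11.2 tcp [555.1 -79.6  47.2] jig [[  48.1 -101.6   47.2]] yaw err deg 0.1 x [ 0.03 -0.   -1.  ] F [46.9  3.1 -8.9] w 0.136 q6 [-0.35  0.6   1.62  0.01  0.9  -2.11]
```

Emit:
{"fn": "step_arm", "kwargs": {"commands": [[[-0.02,0,0],0],[[0,0,0],0],[[0,0,0],0]]}}

```text
time_s: 11.5
eef_pos: [555.0, -79.6, 47.2]
ee_rot: [0.713, -0.067, 0.695, 0.061]
force: [46.2, 2.0, -7.0]
grip_width: 0.129
```

Run:
```python
import t
from rig import capture
import cv2,pickle
t.st()
D={n:capture(n) for n in("side","wrist")};pickle.dump(D,open("m.pkl","wb"))
cv2.imwrite("pics/m_wrist.png",D["wrist"]["image"])
cv2.imwrite("pics/m_side.png",cv2.resize(D["side"]["image"][190:290,240:370],None,fx=6,fy=6,interpolation=cv2.INTER_CUBIC))
cv2.imwrite("pics/m_zoom.png",cv2.resize(D["side"]["image"][232:262,262:306],None,fx=18,fy=18,interpolation=cv2.INTER_CUBIC))
```

```text
t 11.5 tcp [555.  -79.6  47.2] jig [[  48.  -101.6   47.2]] yaw err deg 0.11 x [ 0.03 -0.01 -1.  ] F [46.2  2.  -7. ] w 0.129 q6 [-0.35  0.6   1.62  0.01  0.89 -2.11]
```

View pics/m_wrist.png

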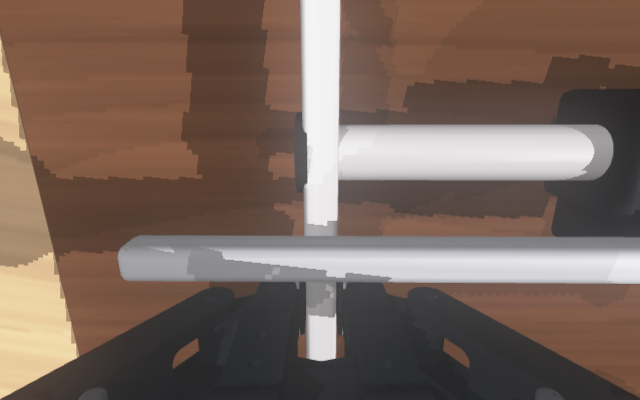

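View pics/m_side.png

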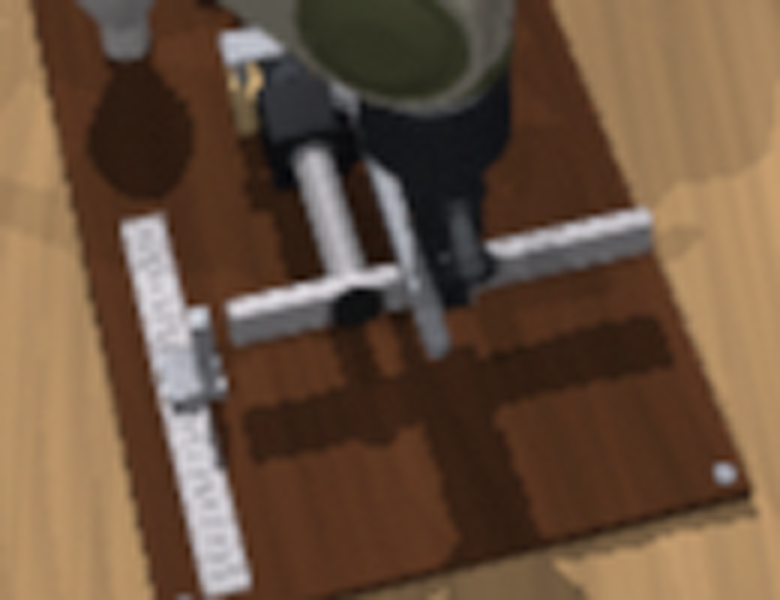

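View pics/m_zoom.png

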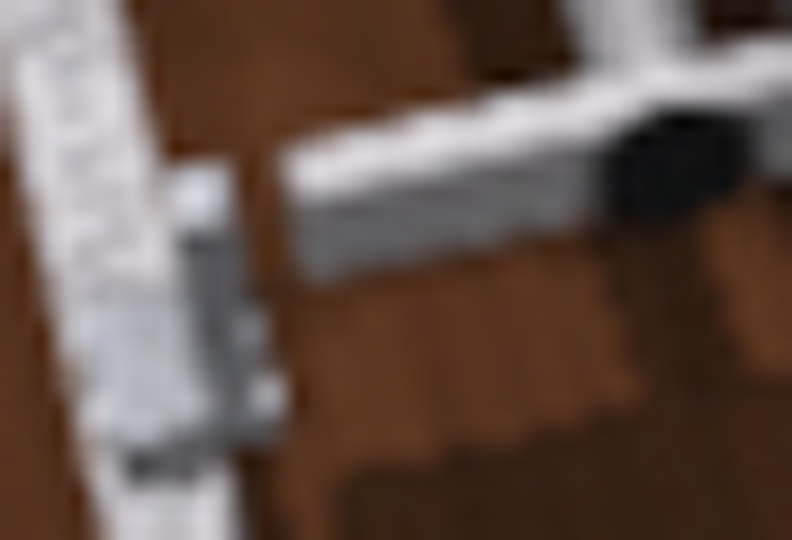

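Run:
```python
from rig import ticket
import t;t.st()
print(ticket.finish_job())
```

```text
t 11.6 tcp [555.  -79.6  47.2] jig [[  48.  -101.5   47.2]] yaw err deg 0.11 x [ 0.03 -0.01 -1.  ] F [45.9  1.2 -6.1] w 0.132 q6 [-0.35  0.6   1.62  0.01  0.89 -2.11]
the job is handed in; nothing more can be done
None
```

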